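Open the slide-lid candle box and set out the tea light

TASK

The wooden candle box has a plain sliding lid with no handle: press down on it with the fingertips and drag it back towards you by friction until it is fully open; touch down slowly and press just firmly enough that it follows, because the thin plywood cracks under a hard press or a rap. Then take the tea light out of the box and set it down upright on the flat middle of the white saucer without dropping it. Let go, leave the box open, and do not disturb the bowl, the tumbler and the bottle.

Things in the scene. Friction and masses are not known exactly. Their poses are not given: they have to be found in the camera images.
- box_rim (a point): Wooden box, fixed, 200 (its x) x 190 (its y) x 55 mm high; side and rear walls 9 mm thick, floor 6 mm. Point: the box's centre in the plane of its rim, 55 mm above the table. x points to the rear wall, away from the robot (yaw up to 0.3 rad either way), z up. The lid lies level between the side walls, 2.5 to 9.5 mm below the rim: this differs each time and is not reported, find it by feel.
- box_front (a point): Middle of the top edge of the box's low front wall (38 mm high, 9 mm thick), axes as box_rim. The lid slides out over it. The lid is 5 mm plywood, 191 x 171 mm, plain with two dark inlaid lines across it; shut, it reaches from the rear wall to the box's front face. It gives 1 mm per 15 N of press; more than 22 N of the hand on the lid cracks it, as does a touch-down faster than 20 mm/s.
- lid (a joint): How far the lid is open, m: 0 shut (starts at 0 to 0.005), 0.105 at its stop, fully open. It slides level along box_rim's -x, towards the robot. It is tight: about 4 N along the slide moves it (plus 6 N per m/s), and it stays where it is left. The grip of fingertips on it differs each time (friction coefficient 0.45 to 0.75): too light a press slips.
- tealight_mid (a point): Tea light: round aluminium cup with white wax, 38 mm across, 15 mm high, 13 to 25 g; the point is on its axis half-way up, 7 mm above its underside, z up the axis. It stands loose on the box's floor under the lid, its centre 35 to 50 mm from the box's centre towards the rear wall and within 20 mm of the middle line; a fully open lid leaves it clear all round.
- saucer: White ceramic saucer, 140 mm across, 18 mm high, loose on the table to the left or right of the box; the origin is the centre of its underside, z up. Its flat middle is about 80 mm across, 5 mm above the table; the rim slopes up gently around it.
- bowl: Bystander: pale pink ceramic bowl, 104 mm across, 45 mm high, on the other side of the box from the saucer; origin at the centre of its underside.
- tumbler: Bystander: clear glass tumbler, 72 mm across, 105 mm high, beyond the box; origin at the centre of its underside.
- bottle: Bystander: green glass bottle with red cap, 62 mm across, 190 mm high, beyond the box; origin at the centre of its underside.
Not all that is in view belongs to the job. There is more than one size of the saucer; the job needs the middle-sized.

How it is judged:
By the outcome, as a careful person would: the job done as asked, in the order asked, and still so for the second after the job is handed in, with the robot touching nothing.
It also fails if it takes over 61 s, if anything falls off the work surface, if the arm or the gripper's body presses on something with over 40 N, if the wrist force passes 120 N, or if a joint passes its speed limit or range.

ROBOT

A 6-joint arm with a two-finger parallel gripper is mounted at the origin on the work surface. World frame = base frame: x ahead of the robot, y to its left, z up, the work surface at z = 0. Lengths are in mm, angles in rad, forces in N, time in s.
With the tool pointing down it reaches from about 350 to 975 mm from the base axis. Payload 7.1 kg.
Tool frame: the origin (TCP) lies at the very end of the fingers, on their centre line; the grasp point (between the pads) lies 19 mm behind it; x points along the fingers, z is the direction in which the jaws open and shut, and the axes are right-handed (so a half turn about x gives the same grasp; the last joint's range is limited). The gripper opens to 88 mm and grips with 3 to 60 N. Pads are 20 mm wide; open, the fingers measure 115 mm over their backs; the gripper's body (75 mm by 178 mm) begins 61 mm behind the grasp point.
Start: joints at [-1.304, 0.423, 1.63, -0, 1.089, -0.019], TCP at [176.221, -599.626, 222.675] pointing down, gripper open.
Joint ranges: [-3, 3], [-0.9, 2.11], [0.09, 2.58], [-1.31, 4.45], [0.11, 2.69], [-2.54, 2.54]. Speed limits (rad/s): [2.39, 2.39, 3.01, 3.14, 3.14, 3.14].

INTERFACE

Orientations are given as a rotation vector (axis times angle).
In Python, from workcell import * gives the robot as it stands.
- The arm moves only by the shell command python3 -m crank 'ROWS'. ROWS is JSON, a list of rows, each a list of 3 entries, a list of its own where there are three numbers: the shift along the tool's x, y, z in cm, then the turn, a rotation vector about the tool's x, y, z in degrees, then the finger opening in cm, from 0 to 8.78. In form: [[[dx, dy, dz], [rx, ry, rz], claw], ...]. A call has 1 to 5 rows; each row shifts and turns the commanded pose from where the row before left it, along the tool's axes as they then stand; what a row does not reach is not made up. A row lasts 1/8 s, in which the tool goes at most 62.5 mm and 10.7 degrees, less where a joint would pass 70% of its speed; a pose out of reach is approached as far as the arm can. A call with a gripper value outside its range is refused whole. The fingers move at their own pace and stop on an object; the grip force is fixed at half the most. Time passes only in rows, so rows that do not move let the fingers close. It gives the time, the measured TCP pose, the force and the opening at its end, in the units of the state.
- get_obs(): the state, without advancing time (a new reading comes with each control period).
- get_image(name): name is "side" or "top" or "wrist"; returns a dict with "pixels" (420x560x3 uint8, red, green, blue), "mtx" (3x3 intrinsics, pixels), "view" (4x4, takes a point from world to camera coordinates). Camera axes: x right, y down, z forward; pixel columns grow to the right and rows downward; lengths in mm; the calibration is good to about 2 mm. A picture is of the moment at which its call begins. There is no depth.
- close_job(): hands the job in, once; it reports no verdict.
The state is a dict: "t": time; "qpos": joint angles; "qvel": joint speeds; "joint_torque": joint torques, N m; "ee_pos": TCP position; "orientation": TCP orientation; "ft_force": force on the tool from outside, world axes, zero at the start; "moment": the same for the moment, N m; "width": finger opening in mm.
Only numpy, scipy, OpenCV 4.12 (cv2) and the standard library are available. Lean on these libraries where they do the work, as an engineer would, in place of code of your own. Each camera call takes 0.05 s, during which the arm holds its last target.

## Working session

There is one attempt and no reset: what is moved stays moved. The work goes in short steps, Python scripts to look and compute and a shell command to move; the robot and the scene stay as the last step left them, time stands still between calls to the robot, and variables do not carry over. Pictures are saved under pics/ and viewed, and the job is handed in when it is done.

```bash
ls; mkdir -p pics; python3 - <<'E'
from workcell import *
import cv2
o=get_obs()
for k,v in o.items(): print(k,v)
for n in ["top","side","wrist"]:
    i=get_image(n); cv2.imwrite(f"pics/{n}0.png",i["pixels"][:,:,::-1]); print(n,i["mtx"].tolist(),i["view"].round(4).tolist())
E
```

```text
pics
t 0.0
qpos [-1.30394886e+00  4.23815214e-01  1.63067096e+00  3.56013416e-05
  1.08860392e+00 -1.90149791e-02]
qvel [ 0.00047974 -0.00067955 -0.00019503  0.00146772  0.00012958  0.00136667]
joint_torque [ 2.57902080e-03 -5.44614029e+01 -2.73664767e+01  6.45595347e-02
  2.27769365e-02 -1.33560238e-04]
ee_pos [ 176.12147551 -599.10182915  221.92518072]
orientation [ 0.99705031  1.33216241 -0.99547948]
ft_force [ 0.45072656  0.85275812 -0.1873863 ]
moment [-0.03632994 -0.04722057  0.01650726]
width 87.81826427058895
top [[441.33575291237145, 0.0, 281.3192944521819], [0.0, 441.33575291237145, 218.52814226113694], [0.0, 0.0, 1.0]] [[0.0208, -0.9997, 0.0156, 66.8957], [-0.998, -0.0217, -0.0588, 566.3679], [0.0591, -0.0143, -0.9981, 1212.207], [0.0, 0.0, 0.0, 1.0]]
side [[439.4353293564651, 0.0, 280.0828931855809], [0.0, 439.4353293564651, 215.3534626439654], [0.0, 0.0, 1.0]] [[0.9971, -0.0746, -0.0132, -562.8161], [-0.0629, -0.7183, -0.6929, 132.9119], [0.0422, 0.6917, -0.7209, 973.2875], [0.0, 0.0, 0.0, 1.0]]
wrist [[366.1273471317976, 0.0, 281.3716718205098], [0.0, 366.1273471317976, 208.47359942653625], [0.0, 0.0, 1.0]] [[0.2821, -0.9594, -0.0011, -624.9041], [-0.9293, -0.2735, 0.2483, -29.8432], [-0.2385, -0.069, -0.9687, 388.6683], [0.0, 0.0, 0.0, 1.0]]
```

View pics/top0.png

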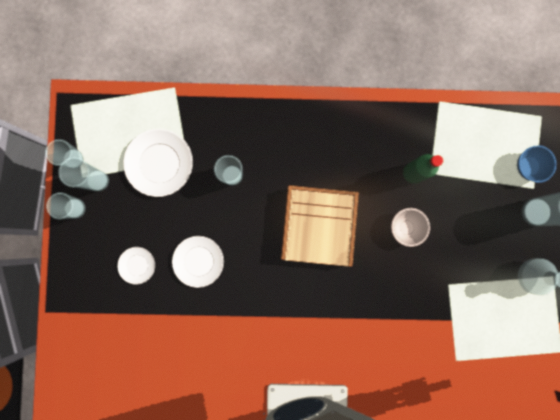

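View pics/side0.png

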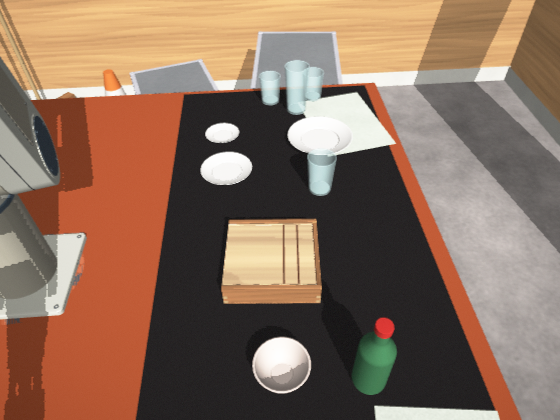

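The top view shows the box at about (320,227), with its two dark lines near the rear at row 210. There are three saucers: (136,266) small, (198,262) medium and (158,164) large. The bowl is at (411,227), the bottle at (430,165) and the tumbler at (229,170). I'll measure these next.

```bash
cat > h.py <<'E'
from workcell import *
import cv2, numpy as np
def ray(im,px,z):
    K,V=im["mtx"],im["view"]; R,t=V[:3,:3],V[:3,3]
    c=-R.T@t; d=R.T@np.linalg.solve(K,[px[0],px[1],1.])
    return c+d*(z-c[2])/d[2]
def proj(im,p):
    q=im["view"][:3,:3]@np.asarray(p,float)+im["view"][:3,3]; q=im["mtx"]@q; return q[:2]/q[2]
E
python3 - <<'E'
from h import *
im=get_image("top"); p=im["pixels"]; hsv=cv2.cvtColor(p,cv2.COLOR_RGB2HSV)
m=((hsv[...,1]<50)&(hsv[...,2]>130)).astype(np.uint8)
m[:, :115]=0; 
cs,_=cv2.findContours(m,cv2.RETR_EXTERNAL,cv2.CHAIN_APPROX_NONE)
for c in cs:
    if cv2.contourArea(c)>300:
        e=cv2.fitEllipse(c); s=ray(im,e[0],18)
        print(np.round(e[0],1),np.round(e[1],1),"xyz",s.round(1),"dia mm",np.round([np.linalg.norm(ray(im,(e[0][0]+e[1][k]/2,e[0][1]),18)-ray(im,(e[0][0]-e[1][k]/2,e[0][1]),18)) for k in(0,1)],1))
# box
m=((hsv[...,0]>8)&(hsv[...,0]<28)&(hsv[...,1]>40)&(hsv[...,2]>70)).astype(np.uint8); m[:170]=0;m[290:]=0;m[:,:260]=0;m[:,380:]=0
m=cv2.morphologyEx(m,cv2.MORPH_CLOSE,np.ones((7,7)))
cs,_=cv2.findContours(m,cv2.RETR_EXTERNAL,cv2.CHAIN_APPROX_NONE); c=max(cs,key=cv2.contourArea)
r=cv2.minAreaRect(c); b=cv2.boxPoints(r); print(r); 
for q in b: print(q, ray(im,q,55).round(1))
cv2.imwrite("pics/crop1.png",cv2.resize(p[170:290,260:380,::-1],None,fx=5,fy=5,interpolation=cv2.INTER_CUBIC))
cv2.imwrite("pics/crop2.png",cv2.resize(p[120:300,100:260,::-1],None,fx=3.2,fy=3.2,interpolation=cv2.INTER_CUBIC))
E
```

```text
[302.2 395.9] [26.  89.5] xyz [83.3 12.1 18. ] dia mm [ 70.8 243.4]
[507.5 314.4] [ 93.4 128.5] xyz [ 312.7 -552.1   18. ] dia mm [260.5 358.2]
[135.7 265.2] [36.4 37.1] xyz [427.7 476.4  18. ] dia mm [ 99.5 101.5]
[197.4 261.2] [50.6 51.3] xyz [441.9 307.6  18. ] dia mm [139.1 140.9]
[410.3 226.8] [37.7 38.2] xyz [ 549.3 -281.2   18. ] dia mm [105.6 107.1]
[537.2 211.4] [24.  24.6] xyz [ 600.3 -639.    18. ] dia mm [67.9 69.6]
[486.  143.6] [ 84. 119.] xyz [ 789.4 -495.4   18. ] dia mm [239.2 339.2]
[151.2 141.9] [ 77.  113.8] xyz [771.4 447.   18. ] dia mm [214.1 316.7]
[355.8  42.6] [ 93.  632.1] xyz [1072.1 -123.    18. ] dia mm [ 266.2 1809.2]
((320.0257568359375, 225.56700134277344), (73.17427825927734, 76.32086944580078), 5.52754020690918)
[279.93298 260.02576] [451.1  80.9  55. ]
[287.28455 184.05978] [656.4  65.3  55. ]
[360.11853 191.10825] [ 641.6 -132.7   55. ]
[352.76697 267.07422] [ 436.2 -115.    55. ]
```

View pics/crop1.png

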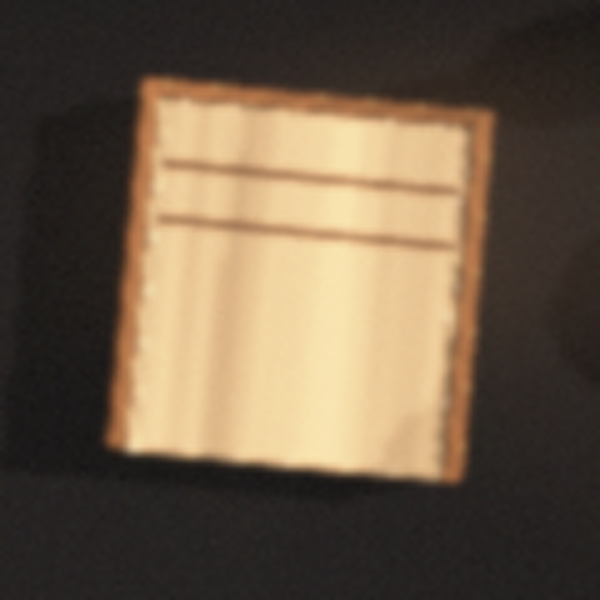

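View pics/crop2.png

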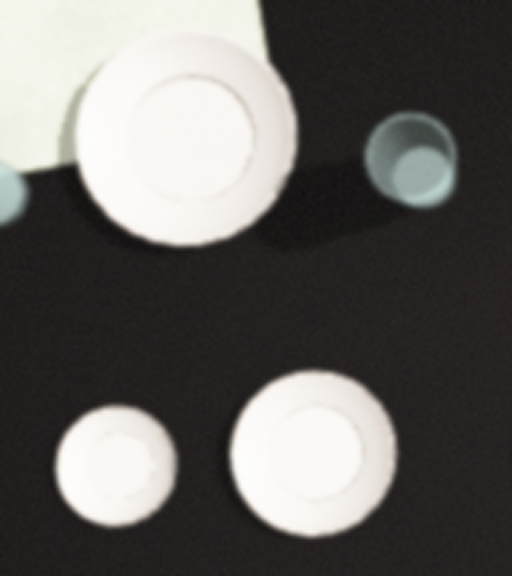

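The crop confirms three saucers: small at (136,265) measuring 100 mm, medium at (197,261) measuring 140 mm, and large at about (158,164). The 140 mm one is the one wanted. The box corners are clear in its crop, so I'll refine the box pose from them.

```bash
python3 - <<'E'
from h import *
im=get_image("top"); 
C=[(145,78),(494,110),(463,483),(107,446)]
W=np.array([ray(im,((u+.5)/5-.5+260,(v+.5)/5-.5+170),55) for u,v in C]); print(W.round(1))
for a,b in((0,1),(1,2),(2,3),(3,0)): print(np.linalg.norm(W[a]-W[b]).round(1))
L=np.array([[100,95],[100,-95],[-100,-95],[-100,95]],float)
c=W[:,:2].mean(0); A=W[:,:2]-c; th=np.arctan2((L[:,0]*A[:,1]-L[:,1]*A[:,0]).sum(),(L*A).sum()); print("centre",c,"yaw",th)
# side view check
s=get_image("side")
R=np.array([[np.cos(th),-np.sin(th)],[np.sin(th),np.cos(th)]])
p=s["pixels"].copy()
for l in L:
    q=np.r_[c+R@l,55]; uv=proj(s,q); print(uv.round(1)); cv2.circle(p,tuple(int(round(x)) for x in uv),1,(255,0,0),-1)
cv2.imwrite("pics/side1.png",cv2.resize(p[200:320,200:340,::-1],None,fx=5,fy=5))
E
```

```text
[[ 653.3   61.6   55. ]
 [ 640.2 -128.    55. ]
 [ 438.5 -113.5   55. ]
 [ 454.4   78.1   55. ]]
190.1
202.3
192.2
199.6
centre [546.59488718 -25.45371159] yaw -0.07668613270701176
[316.7 219.5]
[322.  289.1]
[221.4 289.7]
[229.2 220.2]
```

View pics/side1.png

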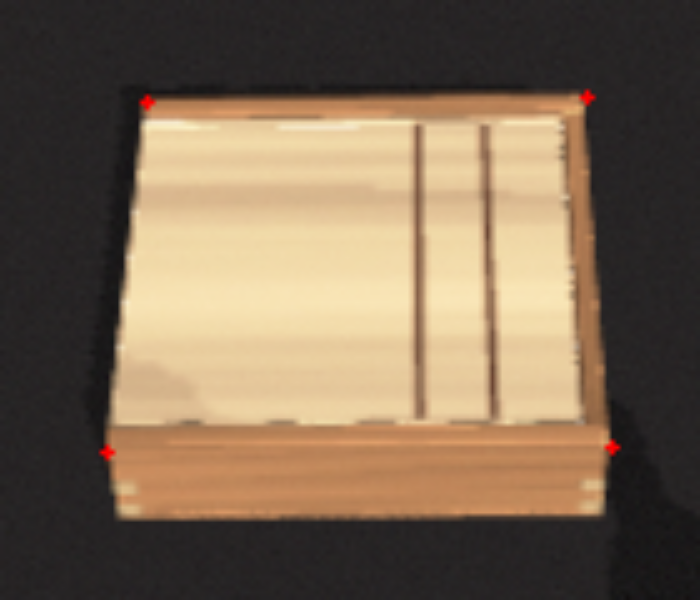

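```bash
cat >> h.py <<'E'
from scipy.spatial.transform import Rotation as Rn
TH=-0.0767; C=np.array([546.5,-24.]); BX=np.array([np.cos(TH),np.sin(TH)]); BY=np.array([-BX[1],BX[0]])
def box(x,y): return C+x*BX+y*BY
def st():
    o=get_obs(); R=Rn.from_rotvec(o["orientation"]); return o,R
def plan(p,sgn=1,jaw=BY):
    o,R=st(); z=np.r_[sgn*np.asarray(jaw),0]; x=np.array([0,0,-1.]); G=Rn.from_matrix(np.c_[x,np.cross(z,x),z])
    d=R.inv().apply(np.asarray(p)-o["ee_pos"])/10; t=(R.inv()*G).as_rotvec(degrees=True)
    print("t",o["t"],"pos",o["ee_pos"].round(1),"F",o["ft_force"].round(1),"w",round(o["width"],1))
    print("shift cm(tool now)",d.round(2),"after-turn",(G.inv().apply(np.asarray(p)-o["ee_pos"])/10).round(2),"turn deg",t.round(2)); return d,t
E
python3 - <<'E'
from h import *
o,R=st(); print(R.as_matrix().round(3))
for s in(1,-1): plan(np.r_[box(15,0),120],s)
print(box(15,0),box(42,0))
E
```

```text
[[-0.     0.959  0.282]
 [ 0.001  0.282 -0.959]
 [-1.     0.    -0.001]]
t 0.3 pos [ 176.2 -599.5  222.4] F [ 0.1 -0.4 -0. ] w 87.6
shift cm(tool now) [ 10.26  53.16 -44.23] after-turn [ 10.24 -34.01  60.21] turn deg [-1.5923e+02 -1.0000e-02 -4.0000e-02]
t 0.3 pos [ 176.2 -599.5  222.4] F [ 0.1 -0.4 -0. ] w 87.6
shift cm(tool now) [ 10.26  53.16 -44.23] after-turn [ 10.24  34.01 -60.21] turn deg [ 2.077e+01 -3.000e-02  1.000e-02]
[561.45589995 -25.14937229] [588.37651986 -27.21824241]
```

```bash
python3 -m crank '[[[0,0,0],[10.4,0,0],0],[[0,0,0],[10.4,0,0],0],[[0,2.8,-5],[0,0,0],0],[[0,2.8,-5],[0,0,0],0],[[0,2.8,-5],[0,0,0],0]]'
python3 -m crank '[[[0,2.8,-5],[0,0,0],0],[[0,2.8,-5],[0,0,0],0],[[0,2.8,-5],[0,0,0],0],[[0,2.8,-5],[0,0,0],0],[[0,2.8,-5],[0,0,0],0]]'
python3 - <<'E'
from h import *
plan(np.r_[box(15,0),75],-1)
E
```

```text
t: 0.92
ee_pos: [272.2, -455.2, 222.7]
orientation: [1.266, 1.171, -1.266]
ft_force: [0.2, -0.3, 1.2]
width: 41.2
t: 1.55
ee_pos: [431.3, -216.5, 222.9]
orientation: [1.266, 1.171, -1.266]
ft_force: [0.6, 0.0, 0.2]
width: 0.5
t 1.55 pos [ 431.3 -216.5  222.9] F [0.6 0.  0.2] w 0.5
shift cm(tool now) [ 14.8   11.48 -20.09] after-turn [ 14.79  11.51 -20.08] turn deg [-0.04  0.02 -0.04]
```

```bash
python3 -m crank '[[[0,2.9,-5],[0,0,0],0],[[3,2.9,-5],[0,0,0],0],[[3,2.9,-5],[0,0,0],0],[[3,2.8,-5.1],[0,0,0],0],[[4,0,0],[0,0,0],0]]'
python3 -m crank '[[[2,0,0],[0,0,0],0],[[0.5,0,0],[0,0,0],0],[[0.3,0,0],[0,0,0],0],[[0,0,0],[0,0,0],0]]'
python3 - <<'E'
from h import *
plan(np.r_[box(15,0),55],-1)
i=get_image("side"); cv2.imwrite("pics/side2.png",i["pixels"][...,::-1])
E
```

```text
t: 2.17
ee_pos: [559.5, -29.6, 96.2]
orientation: [1.265, 1.171, -1.26]
ft_force: [-0.1, -0.9, -0.2]
width: 0.8
t: 2.68
ee_pos: [557.1, -32.9, 69.2]
orientation: [1.267, 1.17, -1.265]
ft_force: [-0.3, -0.6, 0.0]
width: 0.3
t 2.675 pos [557.1 -32.9  69.2] F [-0.3 -0.6  0. ] w 0.3
shift cm(tool now) [ 1.43  0.38 -0.8 ] after-turn [ 1.42  0.38 -0.8 ] turn deg [-0.05 -0.   -0.08]
```

View pics/side2.png

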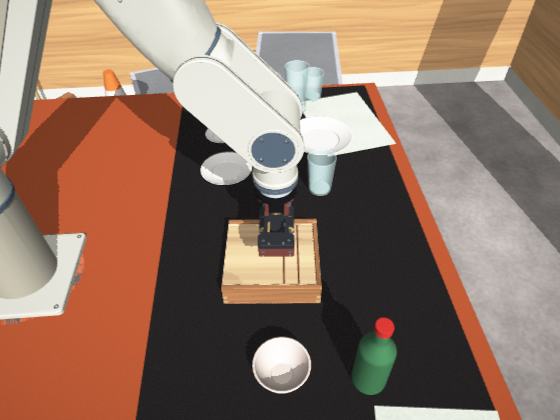

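```bash
python3 -m crank '[[[0.4,0.4,-0.8],[0,0,0],0],[[0.4,0,0],[0,0,0],0],[[0.2,0,0],[0,0,0],0],[[0.15,0,0],[0,0,0],0],[[0.1,0,0],[0,0,0],0]]'
python3 -m crank '[[[0.1,0,0],[0,0,0],0],[[0.1,0,0],[0,0,0],0]]'
python3 -m crank '[[[0.1,0,0],[0,0,0],0],[[0.1,0,0],[0,0,0],0]]'
```

```text
t: 3.35
ee_pos: [561.0, -25.0, 55.8]
orientation: [1.266, 1.172, -1.266]
ft_force: [0.2, -0.3, 0.5]
width: 0.6
t: 3.6
ee_pos: [561.1, -25.0, 53.9]
orientation: [1.266, 1.172, -1.266]
ft_force: [-0.8, -0.9, 0.2]
width: 0.3
t: 3.85
ee_pos: [561.1, -24.9, 51.9]
orientation: [1.266, 1.172, -1.266]
ft_force: [0.2, -0.2, -0.0]
width: 0.3
```

```bash
python3 -m crank '[[[0.06,0,0],[0,0,0],0]]'
python3 -m crank '[[[0.06,0,0],[0,0,0],0]]'
```

```text
t: 3.98
ee_pos: [561.1, -24.9, 51.3]
orientation: [1.266, 1.172, -1.266]
ft_force: [-0.0, -0.3, 0.6]
width: 0.6
t: 4.1
ee_pos: [561.1, -24.9, 50.9]
orientation: [1.266, 1.172, -1.266]
ft_force: [-1.0, -0.3, 6.1]
width: 0.5
```

```bash
python3 -m crank '[[[0.06,0,0],[0,0,0],0]]'
```

```text
t: 4.22
ee_pos: [561.1, -25.0, 50.6]
orientation: [1.266, 1.172, -1.266]
ft_force: [-2.4, 1.1, 9.2]
width: 0.6
```

```bash
python3 -m crank '[[[0.06,0,0],[0,0,0],0]]'
```

```text
t: 4.35
ee_pos: [561.2, -24.9, 50.3]
orientation: [1.266, 1.172, -1.266]
ft_force: [-4.3, -0.2, 12.2]
width: 0.3
```

```bash
python3 -m crank '[[[0.03,-0.2,0],[0,0,0],0],[[0,-0.3,0],[0,0,0],0]]'
```

```text
t: 4.6
ee_pos: [559.3, -24.8, 50.8]
orientation: [1.269, 1.167, -1.261]
ft_force: [4.0, -0.5, 6.3]
width: 0.6
```

```bash
python3 -m crank '[[[0.05,0,0],[0,0,0],0],[[0.05,0,0],[0,0,0],0]]'
```

```text
t: 4.85
ee_pos: [558.9, -24.8, 50.1]
orientation: [1.268, 1.167, -1.262]
ft_force: [0.4, 0.0, 14.6]
width: 0.4
```

```bash
python3 -m crank '[[[0.03,-0.2,0],[0,0,0],0],[[0,-0.2,0],[0,0,0],0]]'
```

```text
t: 5.1
ee_pos: [556.3, -24.6, 50.3]
orientation: [1.27, 1.165, -1.259]
ft_force: [3.5, -0.3, 13.3]
width: 0.8
```

```bash
python3 -m crank '[[[0.02,-0.4,0],[0,0,0],0],[[0,-0.5,0],[0,0,0],0],[[0,-0.5,0],[0,0,0],0]]'
python3 - <<'E'
from h import *
i=get_image("side"); cv2.imwrite("pics/side3.png",cv2.resize(i["pixels"][200:320,200:340,::-1],None,fx=5,fy=5))
E
```

```text
t: 5.48
ee_pos: [542.6, -23.6, 50.2]
orientation: [1.27, 1.165, -1.259]
ft_force: [4.5, -0.1, 14.2]
width: 0.5
```

View pics/side3.png

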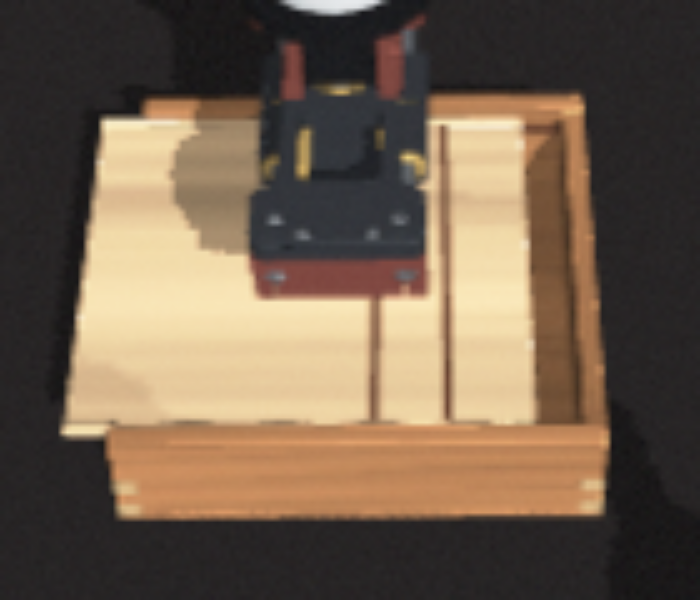

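The lid follows the fingers: its rear edge has come off the rear wall, at columns 525-580 in the crop. The press is steady at 14 N, so I'll continue.

```bash
python3 -m crank '[[[0,-0.6,0],[0,0,0],0],[[0,-0.6,0],[0,0,0],0],[[0,-0.6,0],[0,0,0],0]]'
```

```text
t: 5.9
ee_pos: [524.6, -22.2, 50.2]
orientation: [1.27, 1.165, -1.259]
ft_force: [4.6, -2.1, 14.5]
width: 0.4
```

```bash
python3 -m crank '[[[0,-0.6,0],[0,0,0],0],[[0,-0.6,0],[0,0,0],0],[[0,-0.6,0],[0,0,0],0]]'
```

```text
t: 6.28
ee_pos: [506.7, -20.9, 50.1]
orientation: [1.27, 1.164, -1.259]
ft_force: [3.5, -1.2, 15.3]
width: 0.5
```

```bash
python3 -m crank '[[[0,-0.6,0],[0,0,0],0],[[0,-0.6,0],[0,0,0],0],[[0,-0.6,0],[0,0,0],0]]'
```

```text
t: 6.65
ee_pos: [488.8, -19.5, 50.0]
orientation: [1.27, 1.164, -1.259]
ft_force: [4.3, -2.2, 16.0]
width: 0.3
```

```bash
python3 -m crank '[[[0,-0.6,0],[0,0,0],0],[[0,-0.5,0],[0,0,0],0],[[0,-0.5,0],[0,0,0],0]]'
```

```text
t: 7.02
ee_pos: [472.9, -18.3, 50.0]
orientation: [1.27, 1.164, -1.259]
ft_force: [4.1, -1.7, 16.9]
width: 0.5
```

```bash
python3 -m crank '[[[-0.02,-0.5,0],[0,0,0],0],[[0,-0.4,0],[0,0,0],0]]'
```

```text
t: 7.28
ee_pos: [463.8, -17.6, 50.0]
orientation: [1.269, 1.165, -1.259]
ft_force: [5.0, -3.0, 15.1]
width: 0.2
```

```bash
python3 -m crank '[[[0,-0.3,0],[0,0,0],0],[[0,-0.3,0],[0,0,0],0]]'
```

```text
t: 7.52
ee_pos: [457.9, -17.2, 50.0]
orientation: [1.27, 1.165, -1.259]
ft_force: [3.3, -3.5, 16.0]
width: 0.3
```

```bash
python3 -m crank '[[[0,-0.2,0],[0,0,0],0],[[0,-0.2,0],[0,0,0],0]]'
python3 - <<'E'
from h import *
i=get_image("side"); cv2.imwrite("pics/side4.png",cv2.resize(i["pixels"][200:320,180:340,::-1],None,fx=5,fy=5))
E
```

```text
t: 7.78
ee_pos: [456.2, -17.0, 50.4]
orientation: [1.272, 1.161, -1.256]
ft_force: [9.1, -2.1, 11.1]
width: 0.2
```

View pics/side4.png

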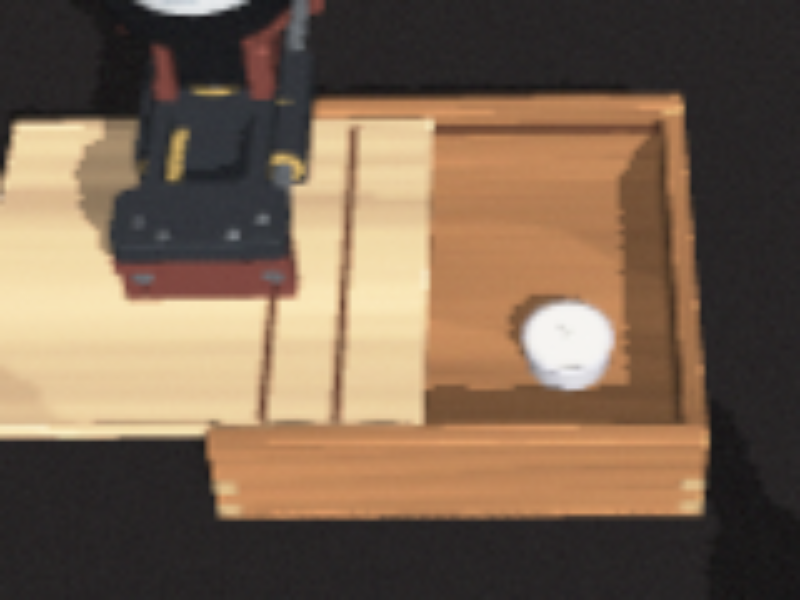

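The lid has reached its stop: Fx jumped to 9 N after about 105 mm of travel, and the opening is wide clear. The tea light is visible at side pixel (293,268). I'll lift off and measure it.

```bash
python3 -m crank '[[[-0.3,0,0],[0,0,0],0],[[-2,0,0],[0,0,0],5.5],[[-5,0,0],[0,0,0],5.5],[[-5,0,0],[0,0,0],5.5]]'
python3 - <<'E'
from h import *
for n in("top","side","wrist"):
    i=get_image(n); p=i["pixels"]; cv2.imwrite(f"pics/{n}5.png",p[...,::-1])
E
```

```text
t: 8.32
ee_pos: [448.4, -16.2, 171.8]
orientation: [1.265, 1.173, -1.268]
ft_force: [1.2, -0.5, 0.4]
width: 26.5
```

View pics/top5.png

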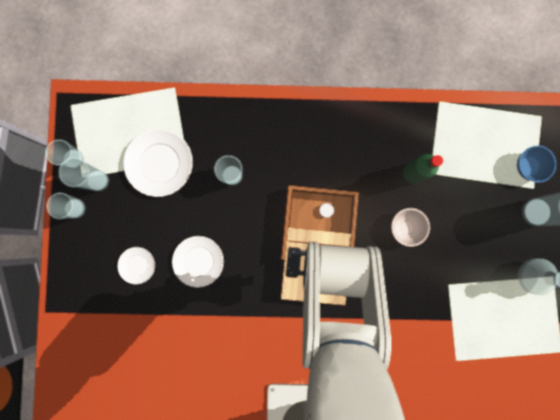

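View pics/wrist5.png

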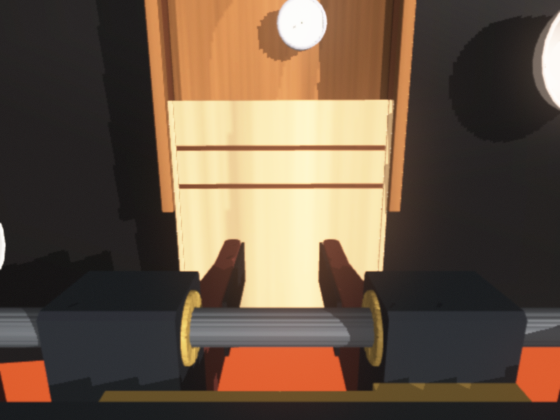

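Top view: the tea light is at (327,210) and the lid is out over the front. Wrist view: the tea light is at (302,22) and the lid looks intact.

```bash
python3 - <<'E'
from h import *
for n,(a,b,c,d) in {"top":(195,225,310,345),"side":(250,290,270,315),"wrist":(0,60,265,335)}.items():
    i=get_image(n); p=i["pixels"]; hsv=cv2.cvtColor(p,cv2.COLOR_RGB2HSV)
    m=np.zeros(p.shape[:2],np.uint8); m[a:b,c:d]=((hsv[...,1]<60)&(hsv[...,2]>150))[a:b,c:d]
    cs,_=cv2.findContours(m,cv2.RETR_EXTERNAL,cv2.CHAIN_APPROX_NONE); k=max(cs,key=cv2.contourArea); e=cv2.fitEllipse(k)
    q=ray(i,e[0],18); d=q[:2]-C
    print(n,np.round(e[0],1),np.round(e[1],1),q.round(1),"box",(d@BX).round(1),(d@BY).round(1))
    # box corners rear in this view
E
```

```text
top [326.3 209.8] [13.1 14.3] [591.8 -45.8  18. ] box 46.8 -18.3
side [293.1 268.4] [17.1 17.7] [589.8 -44.3  18. ] box 44.7 -16.9
wrist [301.8  18.1] [43.7 53.1] [587.6 -43.5  18. ] box 42.5 -16.3
```

```bash
python3 - <<'E'
from h import *
plan([590,-44.5,100],-1)
E
```

```text
t 8.625 pos [448.3 -16.2 169.8] F [0.2 0.2 0. ] w 51.1
shift cm(tool now) [ 6.95 14.37  1.73] after-turn [ 6.98 14.35  1.74] turn deg [-0.03  0.    0.14]
```

```bash
python3 -m crank '[[[1,4.8,0.6],[0,0,0],6.2],[[2,4.8,0.6],[0,0,0],6.2],[[2,4.8,0.5],[0,0,0],6.2],[[2,0,0],[0,0,0],6.2],[[0,0,0],[0,0,0],6.2]]'
python3 - <<'E'
from h import *
i=get_image("wrist"); p=i["pixels"]; cv2.imwrite("pics/wrist6.png",p[...,::-1])
print(proj(i,[590,-44.5,21]))
plan([590,-44.5,9],-1)
E
```

```text
t: 9.25
ee_pos: [589.1, -44.2, 97.1]
orientation: [1.263, 1.177, -1.271]
ft_force: [-0.9, 0.5, 0.1]
width: 62.1
[280.93056523 216.39476554]
t 9.3 pos [589.7 -44.2  98.6] F [ 0.1 -0.5  0.6] w 61.6
shift cm(tool now) [8.96 0.08 0.03] after-turn [8.96 0.03 0.03] turn deg [-0.03 -0.01  0.3 ]
```

View pics/wrist6.png

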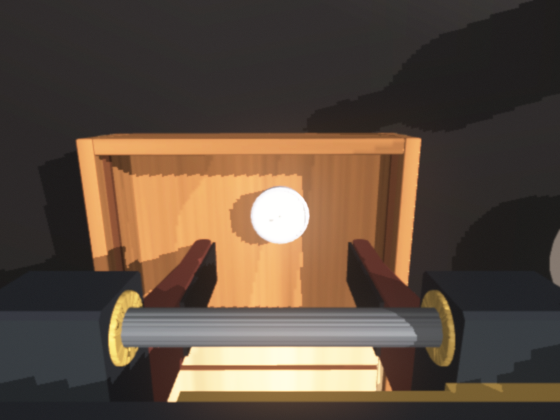

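The tea light is at (280,215), matching the predicted (281,216), and the fingers straddle it with room to the walls.

```bash
python3 -m crank '[[[3,0,0],[0,0,0],6.2],[[3,0,0],[0,0,0],6.2],[[1.5,0,0],[0,0,0],6.2],[[0.8,0,0],[0,0,0],6.2],[[0.4,0,0],[0,0,0],6.2]]'
python3 -m crank '[[[0.2,0,0],[0,0,0],6.2],[[0,0,0],[0,0,0],6.2]]'
```

```text
t: 9.93
ee_pos: [592.0, -44.4, 14.3]
orientation: [1.266, 1.171, -1.265]
ft_force: [0.3, 0.4, -0.4]
width: 62.1
t: 10.18
ee_pos: [592.1, -44.4, 12.4]
orientation: [1.266, 1.171, -1.265]
ft_force: [-0.5, 0.6, 0.7]
width: 62.2
```

```bash
python3 -m crank '[[[0.2,-0.2,0],[0,0,0],6.2],[[0.15,0,0],[0,0,0],6.2],[[0,0,0],[0,0,0],4.5],[[0,0,0],[0,0,0],3.4],[[0,0,0],[0,0,0],3.4]]'
python3 -m crank '[[[0,0,0],[0,0,0],3.4],[[0,0,0],[0,0,0],3.4]]'
```

```text
t: 10.8
ee_pos: [589.8, -44.2, 8.5]
orientation: [1.266, 1.172, -1.266]
ft_force: [-0.4, -0.2, 0.1]
width: 36.3
t: 11.05
ee_pos: [589.8, -44.2, 8.5]
orientation: [1.266, 1.172, -1.266]
ft_force: [0.2, -0.0, 0.2]
width: 36.3
```

```bash
python3 -m crank '[[[-0.5,0,0],[0,0,0],3.4],[[-1.5,0,0],[0,0,0],3.4],[[-3,0,0],[0,0,0],3.4],[[-3,0,0],[0,0,0],3.4],[[-3,0,0],[0,0,0],3.4]]'
python3 - <<'E'
from h import *
for n in("wrist","side"):
    i=get_image(n); p=i["pixels"]; cv2.imwrite(f"pics/{n}7.png",p[...,::-1])
hsv=cv2.cvtColor(p,cv2.COLOR_RGB2HSV); m=np.zeros(p.shape[:2],np.uint8); m[145:195,190:265]=((hsv[...,1]<60)&(hsv[...,2]>90))[145:195,190:265]
cs,_=cv2.findContours(m,cv2.RETR_EXTERNAL,cv2.CHAIN_APPROX_NONE); k=cv2.convexHull(max(cs,key=cv2.contourArea)); e=cv2.fitEllipse(k); print(e,ray(i,e[0],16))
plan([442,307.6,100],-1)
E
```

```text
t: 11.68
ee_pos: [589.9, -44.2, 120.5]
orientation: [1.266, 1.171, -1.265]
ft_force: [-0.5, -1.4, -0.1]
width: 36.0
((225.6376190185547, 168.0720672607422), (33.167999267578125, 52.03525161743164), 83.71797943115234) [439.37784238 310.11291586  16.        ]
t 11.775 pos [592.2 -44.4 122.7] F [ 0.1 -0.   0.4] w 36.2
shift cm(tool now) [  2.14 -17.71 -33.94] after-turn [  2.27 -17.67 -33.95] turn deg [-0.03  0.01 -0.4 ]
```

View pics/wrist7.png

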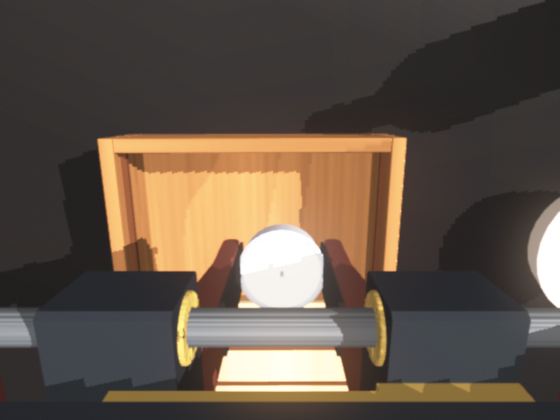

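View pics/side7.png

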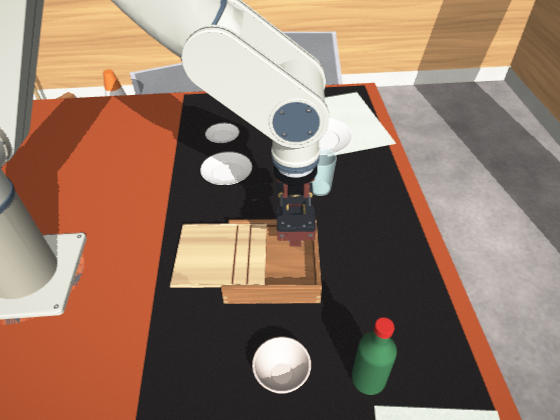

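The tea light is held level between the pads (wrist view, 282,267). The saucer estimates from the two views agree to 3 mm, so I'll aim for (441,309).

```bash
python3 -m crank '[[[0,-1.5,-3],[0,0,0],3.4],[[0,-2.5,-5],[0,0,0],3.4],[[0,-2.8,-5.2],[0,0,0],3.4],[[0,-2.8,-5.2],[0,0,0],3.4],[[0,-2.8,-5.2],[0,0,0],3.4]]'
python3 -m crank '[[[0,-2.6,-5.2],[0,0,0],3.4],[[0,-2,-4],[0,0,0],3.4],[[1,-0.8,-1.3],[0,0,0],3.4],[[2,0,0],[0,0,0],3.4],[[0,0,0],[0,0,0],3.4]]'
python3 - <<'E'
from h import *
plan([441,309,20],-1)
i=get_image("wrist"); p=i["pixels"]; cv2.imwrite("pics/wrist8.png",p[...,::-1]); print(proj(i,[441,309,5]),proj(i,[371,309,18]),proj(i,[511,309,18]))
E
```

```text
t: 12.4
ee_pos: [483.1, 202.1, 118.3]
orientation: [1.266, 1.172, -1.266]
ft_force: [0.5, 1.3, -0.6]
width: 36.3
t: 13.02
ee_pos: [437.3, 308.0, 86.7]
orientation: [1.263, 1.172, -1.27]
ft_force: [0.3, 0.4, -0.7]
width: 36.4
t 13.025 pos [437.3 308.   86.7] F [ 0.3  0.4 -0.7] w 36.4
shift cm(tool now) [ 6.66  0.38 -0.14] after-turn [ 6.67  0.36 -0.12] turn deg [-0.04  0.15  0.18]
[278.46134493 211.03124005] [286.29402111 312.20874311] [269.18649372 104.89897519]
```

View pics/wrist8.png

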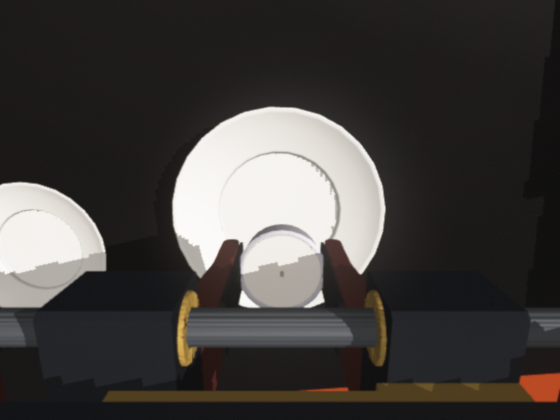

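The saucer centre is at about (279,211), against the predicted (278,211). I'll descend.

```bash
python3 -m crank '[[[2,0.2,-0.1],[0,0,0],3.4],[[2,0.1,0],[0,0,0],3.4],[[1.5,0,0],[0,0,0],3.4],[[0.8,0,0],[0,0,0],3.4],[[0.3,0,0],[0,0,0],3.4]]'
python3 -m crank '[[[0,0,0],[0,0,0],3.4],[[0,0,0],[0,0,0],3.4]]'
```

```text
t: 13.7
ee_pos: [441.7, 310.1, 22.2]
orientation: [1.266, 1.172, -1.266]
ft_force: [1.0, -0.1, -0.3]
width: 36.3
t: 13.95
ee_pos: [441.9, 310.5, 22.9]
orientation: [1.267, 1.172, -1.265]
ft_force: [-0.7, -0.1, -0.6]
width: 36.5
```

```bash
python3 -m crank '[[[0.5,-0.05,0.1],[0,0,0],3.4],[[0.4,0,0],[0,0,0],3.4],[[0.2,0,0],[0,0,0],3.4],[[0.1,0,0],[0,0,0],3.4],[[0,0,0],[0,0,0],3.4]]'
```

```text
t: 14.58
ee_pos: [441.0, 309.3, 10.4]
orientation: [1.266, 1.172, -1.266]
ft_force: [0.5, 0.2, -0.1]
width: 36.5
```

```bash
python3 -m crank '[[[0.1,0,0],[0,0,0],3.4],[[0.05,0,0],[0,0,0],3.4]]'
```

```text
t: 14.82
ee_pos: [441.1, 309.4, 9.0]
orientation: [1.266, 1.172, -1.266]
ft_force: [0.9, -0.6, 0.3]
width: 36.2
```

```bash
python3 -m crank '[[[0.05,0,0],[0,0,0],3.4],[[0.05,0,0],[0,0,0],3.4]]'
```

```text
t: 15.08
ee_pos: [441.1, 309.3, 7.9]
orientation: [1.266, 1.172, -1.266]
ft_force: [-0.6, -0.7, -0.5]
width: 36.3
```

```bash
python3 -m crank '[[[0.04,0,0],[0,0,0],3.4],[[0,0,0],[0,0,0],3.4]]'
```

```text
t: 15.32
ee_pos: [441.0, 309.3, 7.5]
orientation: [1.266, 1.172, -1.266]
ft_force: [-0.0, -0.2, 0.5]
width: 36.0
```

```bash
python3 -m crank '[[[0.04,0,0],[0,0,0],3.4],[[0,0,0],[0,0,0],3.4]]'
```

```text
t: 15.58
ee_pos: [441.1, 309.3, 7.4]
orientation: [1.266, 1.172, -1.266]
ft_force: [-2.3, 0.3, 4.7]
width: 36.0
```

```bash
python3 -m crank '[[[0.04,0,0],[0,0,0],3.4],[[0,0,0],[0,0,0],3.4]]'
```

```text
t: 15.82
ee_pos: [441.1, 309.3, 7.4]
orientation: [1.266, 1.172, -1.266]
ft_force: [-2.4, -1.2, 9.4]
width: 36.5
```

Contact is at z = 7.4, as expected. I'll back off slightly, release and lift.

```bash
python3 -m crank '[[[-0.05,0,0],[0,0,0],3.4],[[0,0,0],[0,0,0],4],[[0,0,0],[0,0,0],4.8],[[0,0,0],[0,0,0],4.8]]'
python3 -m crank '[[[-0.3,0,0],[0,0,0],4.8],[[-1,0,0],[0,0,0],4.8],[[-3,0,0],[0,0,0],4.8],[[-5,0,0],[0,0,0],4.8],[[-5,0,0],[0,0,0],4.8]]'
python3 - <<'E'
from h import *
for n in("top","side","wrist"):
    i=get_image(n); p=i["pixels"]; cv2.imwrite(f"pics/{n}9.png",p[...,::-1])
E
```

```text
t: 16.32
ee_pos: [441.0, 309.3, 7.1]
orientation: [1.266, 1.172, -1.266]
ft_force: [0.6, -0.4, 0.7]
width: 48.0
t: 16.95
ee_pos: [440.8, 309.2, 152.2]
orientation: [1.266, 1.172, -1.266]
ft_force: [0.4, -0.1, -0.4]
width: 47.8
```

View pics/wrist9.png

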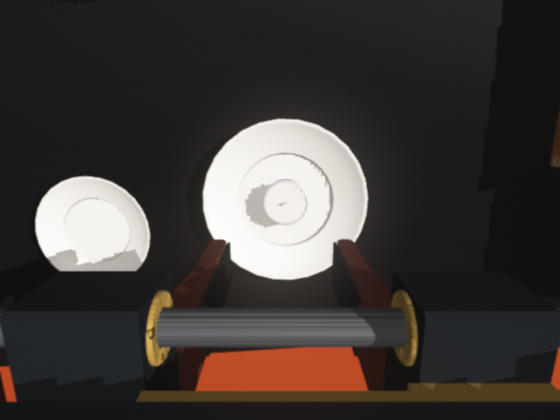

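View pics/side9.png

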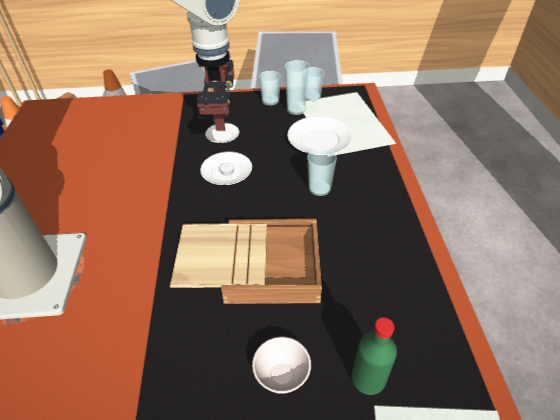

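The tea light stands upright in the saucer's middle at wrist (285,203) and side (226,169), and the bystanders are unmoved. Next I'll check the lid opening by measuring its rear edge.

```bash
python3 - <<'E'
from h import *
for n in("side","top"):
    i=get_image(n); p=i["pixels"]; hsv=cv2.cvtColor(p,cv2.COLOR_RGB2HSV)
    for by in (-60,-30,0,30,60):
        v=[]
        for bx in np.arange(-60,40,1.):
            u=proj(i,np.r_[box(bx,by),51]); v.append(p[int(round(u[1])),int(round(u[0])),2])
        v=np.array(v,float); g=v[:-4]-v[4:]; k=np.argmax(g); print(n,by,"rear edge box x",-60+k+2,int(g[k]))
i=get_image("top"); p=i["pixels"]; cv2.imwrite("pics/topc.png",cv2.resize(p[140:310,170:450,::-1],None,fx=2.8,fy=2.8))
E
```

```text
side -60 rear edge box x -54 105
side -30 rear edge box x -53 97
side 0 rear edge box x -16 92
side 30 rear edge box x -54 85
side 60 rear edge box x -53 86
top -60 rear edge box x -12 74
top -30 rear edge box x -13 85
top 0 rear edge box x -13 60
top 30 rear edge box x -13 49
top 60 rear edge box x -13 51
```

View pics/topc.png

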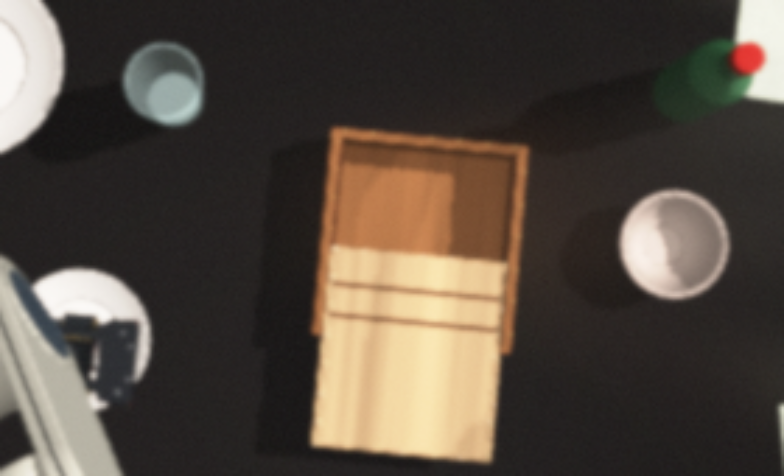

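The lid's rear edge measures -13 to -16 mm against -14 mm expected at the stop, which together with the stop force means fully open. Handing in.

```bash
python3 -m crank '[[[-1,0,0],[0,0,0],4.8],[[0,0,0],[0,0,0],4.8]]'
python3 -c "
from workcell import *
print(close_job())"
```

```text
t: 17.5
ee_pos: [441.1, 309.4, 160.2]
orientation: [1.266, 1.172, -1.266]
ft_force: [-0.5, 0.1, -0.3]
width: 47.7
the job is handed in; nothing more can be done
None
```

The lid is fully open and the tea light stands upright on the flat middle of the medium (140 mm) saucer. I handed the job in at 17.5 s, with the gripper clear and the box left open.

- **Lid:** I touched down at about 5 mm/s and pressed with up to about 17 N, as read after each call, against the 22 N limit. The fingers pulled it to its stop, where the drag force jumped to 9 N after about 105 mm. The lid looked intact in the images.
- **Lid check:** In the top view the lid's rear edge measured 13 mm in front of the box's centre, against 14 mm expected. The side view was less useful. One of its five scan lines gave 16 mm, and the other four locked onto an inlaid line at 53–54 mm, so I disregarded them.
- **Tea light:** It was lifted level and lowered until it touched the saucer. The touch-down check pressed it down with about 9 N before I eased off and let go.
- **Bystanders:** The bowl, tumbler and bottle looked unmoved in the final images. I did not measure their positions.

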